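Tighten the lens ring with a pin spanner, stack the filter cases, test shot

TASK

The drawing camera lies on its back with the retaining ring of its lens loose: set both pins of the pin spanner in the ring's two holes, only then turn the ring clockwise until it stops, keeping your fingers off the camera, and lay the spanner back in its wooden cradle as it was. Stack all the square filter cases one on another in the middle of the sloping stand, each lying flat and pushed back against the backstop (before or after the ring). When all that is done, press the release button fully down for a test shot and let it come up again, leaving the mug, the ink bottle and the tape roll where they are.

Things in the scene. Friction and masses are not known exactly. Their poses are not given: they have to be found in the camera images.
- camera: black camera fixed to the desk, lying on its back: body 136 x 100 mm, 46 mm high (a viewfinder hump reaches 73 mm from the centre at +y), with a lens barrel 92 mm in diameter standing up at its centre; rim of the barrel 97 mm above the desk. Origin: centre of the underside, on the axis of lens and ring; z up
- ring (a joint): aluminium retaining ring in the lens mouth, 82 mm outer, 42 mm inner diameter, 8 mm thick, top 98 mm above the desk, 1 mm above the rim. Angle in rad, growing clockwise seen from above; starts loose at 0 to 0.3, firm stop (tight) at 1.2. Turns about the vertical through the camera's origin, dry friction about 0.12 N m, stays where left
- ring_hole0 (a point): centre of one of the ring's two round through holes, at the level of the ring's top (98 mm above the desk); diameter 10 mm, 30 mm from the ring's axis; turns with the ring. At least 20 mm free depth below the ring's top
- ring_hole1 (a point): the same for the other hole, across the ring
- spanner: steel pin spanner, about 120 g: flat bar 74 (x) x 24 (y) x 10 mm; under it at x = +30 and -30 mm two round-ended pins, 6 mm in diameter, reaching 12 mm below the bar; on its centre an upright dark grip block 26 (x) x 18 (y) mm, 42 mm tall (top 52 mm above the origin). Origin: centre of the bar's underside; z up. At the start it lies in the cradle, x along the groove
- pin0 (a point): end of the spanner's pin at x = +30 mm, 12 mm below the bar's underside
- pin1 (a point): end of the spanner's pin at x = -30 mm
- cradle: pale wooden cradle fixed to the desk, 110 (x) x 56 (y) x 30 mm high, with a groove 14 mm wide and 22 mm deep along x through its middle: the spanner's bar lies on the two rails at 30 mm height, its pins in the groove, bar lengthwise along the groove. Origin: centre of the underside; z up
- tray: sloping plywood tray of the fixed stand, tilted 0.314 rad, lowest at its backstop. Origin: middle of the inner corner of tray face and backstop, 16 mm above the desk. x runs up the slope from the backstop (tray 122 mm long), y along the backstop (tray 150 mm wide), z square to the tray face. The backstop, a board 8 mm thick at x below 0, rises 64 mm along z
- case_a: square grey plastic filter case, 56 x 56 x 18 mm, about 80 g, loose and lying flat on the desk at the start; all cases are alike, three or four are there (None if absent). Origin: centre of the underside; z out of its top
- case_b: square grey plastic filter case, 56 x 56 x 18 mm, about 80 g, loose and lying flat on the desk at the start; all cases are alike, three or four are there (None if absent). Origin: centre of the underside; z out of its top
- case_c: square grey plastic filter case, 56 x 56 x 18 mm, about 80 g, loose and lying flat on the desk at the start; all cases are alike, three or four are there (None if absent). Origin: centre of the underside; z out of its top
- case_d: square grey plastic filter case, 56 x 56 x 18 mm, about 80 g, loose and lying flat on the desk at the start; all cases are alike, three or four are there (None if absent). Origin: centre of the underside; z out of its top
- shutter (a joint): travel of the release button in m: 0 up, 0.006 fully down; springs back; about 5 N holds it fully down
- shutter_top (a point): centre of the button's top (aluminium, 26 mm in diameter), in the middle of a black remote 80 x 50 x 14 mm fixed to the desk; the button's top is 36 mm above the desk when up and moves straight down
- mug: bystander: white mug, 80 mm in diameter, 88 mm high; origin at the centre of its underside
- ink: bystander: ink bottle, 54 mm in diameter, 55 mm high; origin at the centre of its underside
- tape: bystander: roll of tape lying flat, 68 mm in diameter, 24 mm high; origin at the centre of its underside
Not all that is in view belongs to the job. Leave any green look-alike of the spanner alone.

How it is judged:
By the outcome, as a careful person would: the job done as asked, in the order asked, and still so for the second after the job is handed in, with the robot touching nothing.
Of case_a, case_b, case_c, case_d only 3 to 4 are there at a start; the rules pass over those that are not, and their reading is None.
At some moment in a run one of case_a, case_b, case_c, case_d may be knocked a few centimetres aside while the robot is not near it.
It also fails if it takes over 208 s, if anything falls off the work surface, if the arm or the gripper's body presses on something with over 40 N, if the wrist force passes 120 N, or if a joint passes its speed limit or range.

ROBOT

A 6-joint arm with a two-finger parallel gripper is mounted at the origin on the work surface. World frame = base frame: x ahead of the robot, y to its left, z up, the work surface at z = 0. Lengths are in mm, angles in rad, forces in N, time in s.
With the tool pointing down it reaches from about 275 to 875 mm from the base axis. Payload 12.5 kg.
Tool frame: the origin (TCP) lies midway between the tips of the shut fingers; the grasp point (between the pads) lies 19 mm behind it (grip_point_offset is the distance from the TCP to the grasp point, in mm); z points along the fingers, y is the line along which they close (so a half turn about z gives the same grasp; the last joint's range is limited). The gripper opens to 85 mm and grips with 20 to 120 N. Pads are 22 mm wide; open, the fingers measure 114 mm over their backs; the gripper's body (76 mm by 85 mm) begins 54 mm behind the grasp point. The pads swing forward as they close: fully open they stand 13 mm farther back than shut.
Start: joints at [-1.29, 0.351, 1.652, -0, 1.139, -0.085], TCP at [196.751, -513.589, 231.29] pointing down, gripper open.
Joint ranges: [-2.75, 2.75], [-0.79, 2.1], [0.01, 2.65], [-1.57, 4.71], [0.07, 3.14], [-2.87, 2.87]. Speed limits (rad/s): [2.22, 2.22, 2.79, 3.14, 3.14, 3.14].

INTERFACE

Orientations are given as a unit quaternion [w, x, y, z].
In Python, from cell import reach, line_to, movej, gripper_to, wait, solve_ik, grab_frame, IKError, sign_off, recognise, mark_of, get_clock, get_joint_positions, get_joint_velocities, get_effort, get_tool_pos, get_ee_rot, get_ft_force, get_moment, get_grip_width, get_grasp_force, grip_point_offset gives the robot as it stands. The module is installed in compiled form; this text tells all that it offers. Calls block until the motion is done:
- reach(position, orientation): joint-space move of the TCP to a pose.
- line_to(position, attitude=None, feed=150, guard=None): straight line of the TCP; attitude=None keeps the orientation; feed is the mean speed in mm/s. With guard (N) it stops when the force on the tool has changed by that much, and returns True; else False.
- movej(angles): joint-space move.
- gripper_to(opening, grip_force=None): opening from 0.0 (shut) to 1.0 (fully open); grip_force is the grip in N (None keeps the last); returns when the fingers have stopped.
- wait(seconds).
- solve_ik(position, orientation): joint angles nearest the present ones, or None.
- grab_frame(name): name is "side" or "top"; returns a dict with "color" (384x512x3 uint8, red, green, blue), "mtx" (3x3 intrinsics, pixels), "pose" (4x4, takes a point from camera to world coordinates). Camera axes: x right, y down, z forward; pixel columns grow to the right and rows downward; lengths in mm; the calibration is good to about 2 mm. A picture is of the moment at which its call begins. There is no depth.
A pose or a line that the arm cannot do raises IKError and nothing moves.
- sign_off(): hands the job in; it is judged then, once.
Trained networks look in the newest picture that a camera, given by its name, has taken for a name from the list of things; names that differ only in an ending like _2 or _b are one class to them, and where a whole thing is asked for, a point or a joint stands for the part that bears it (a point fixed in the world has none). Each returns a list of dicts, best first, with "score" (0 to 1); they miss things now and then, are a little off and sometimes report something else, mostly with a low value. They report only what shows in the picture. A call takes as long as a camera call. They do not tell look-alikes from the thing itself.
- recognise(query, camera): "pixel" ([column, row] in pixels, amid what is visible of it).
- mark_of(query, camera): "pixel" ([column, row] in pixels: a listed point, or the origin of a listed thing).
Readings, each from a call of its own:
- get_clock(): time.
- get_joint_positions(): joint angles.
- get_joint_velocities(): joint speeds.
- get_effort(): joint torques, N m.
- get_tool_pos(): TCP position.
- get_ee_rot(): TCP orientation.
- get_ft_force(): force on the tool from outside, world axes, zero at the start.
- get_moment(): the same for the moment, N m.
- get_grip_width(): opening from 0.0 (shut) to 1.0 (fully open).
- get_grasp_force(): force on a finger pad.
Only numpy, scipy, OpenCV 4.12 (cv2) and the standard library are available. Lean on these libraries where they do the work, as an engineer would, in place of code of your own. Each camera call takes 0.05 s, during which the arm holds its last target. There are 200 camera calls.

## Working session

There is one attempt and no reset: what is moved stays moved. The work goes in short steps, each a Python script; the robot and the scene stay as the last script left them, time stands still between calls to the robot, and variables do not carry over. Pictures are saved under pics/ and viewed, at most 14 in all, crops included, and the job is handed in when it is done.

```bash
mkdir -p pics; ls
cat > h.py <<'E'
import numpy as np, cv2
from cell import *
def save(name,cam,box=None,s=1):
    f=grab_frame(cam); im=f["color"][:,:,::-1]
    if box: im=im[box[1]:box[3],box[0]:box[2]]
    cv2.imwrite(f"pics/{name}.png",cv2.resize(im,None,fx=s,fy=s,interpolation=cv2.INTER_CUBIC)); return f
def ray(f,px):
    d=np.linalg.inv(f["mtx"])@np.array([px[0],px[1],1.]); return f["pose"][:3,3],f["pose"][:3,:3]@d
def at_z(f,px,z):
    o,d=ray(f,px); return o+d*(z-o[2])/d[2]
def proj(f,P):
    P=np.atleast_2d(P); c=(P-f["pose"][:3,3])@f["pose"][:3,:3]; u=c@f["mtx"].T; return u[:,:2]/u[:,2:]
E
python3 - <<'E'
from h import *
np.set_printoptions(precision=1,suppress=True)
f={}
for c in("top","side"):
    f[c]=save(c+"0",c,s=1.5); print(c,f[c]["mtx"].tolist(),f[c]["pose"])
Z=dict(camera=0,ring_hole0=98,ring_hole1=98,spanner=30,pin0=18,pin1=18,cradle=0,tray=16,case_a=0,shutter_top=36,mug=0,ink=0,tape=0)
for n,z in Z.items():
    for c in f:
        for r in mark_of(n,c): print(n,c,round(r["score"],2),np.array(r["pixel"]),at_z(f[c],r["pixel"],z)[:2])
print(get_clock(),grip_point_offset)
E
```

```text
pics
top [[466.308050625144, 0.0, 246.19239207366087], [0.0, 466.308050625144, 191.48358705999064], [0.0, 0.0, 1.0]] [[   0.    -1.     0.1  431.8]
 [  -1.    -0.     0.   -11. ]
 [  -0.    -0.1   -1.  1198.5]
 [   0.     0.     0.     1. ]]
side [[457.62716433641134, 0.0, 258.37005727668765], [0.0, 457.62716433641134, 196.36677256600092], [0.0, 0.0, 1.0]] [[ -1.   -0.2   0.2 283.7]
 [ -0.3   0.6  -0.7 973. ]
 [  0.   -0.7  -0.7 993.9]
 [  0.    0.    0.    1. ]]
camera top 0.62 [251.4 166.5] [593.4   0.1]
camera side 0.68 [243.2 210.4] [593.2  -9.4]
ring_hole0 top 0.97 [251.4 149.5] [621.    0.3]
ring_hole0 top 0.74 [178.3 211.1] [469.3 169.1]
ring_hole0 top 0.67 [250.4 176.1] [557.1   0.9]
ring_hole0 side 0.72 [232.3 186.3] [624.   -2.5]
ring_hole0 side 0.56 [250.6 189.2] [567.9  -5.1]
ring_hole1 top 0.97 [251.4 149.5] [621.    0.3]
ring_hole1 top 0.74 [178.3 211.1] [469.3 169.1]
ring_hole1 top 0.67 [250.4 176.1] [557.1   0.9]
ring_hole1 side 0.72 [232.3 186.3] [624.   -2.5]
ring_hole1 side 0.56 [250.6 189.2] [567.9  -5.1]
spanner top 0.86 [151.4 268.9] [326.  241.6]
spanner top 0.
[... 1867 characters left out ...]
. ] [463.9  15. ]
shutter_top top 0.66 [186. 149.] [628.7 166.1]
shutter_top side 0.56 [211.7 239.2] [633.4 162.7]
shutter_top side 0.34 [209.1 306.4] [563.9 374.6]
mug top 0.95 [357.9 123.6] [ 712.9 -273.5]
mug side 0.77 [235.2 150.7] [ 711.6 -299.6]
mug side 0.58 [299.8 159.5] [ 475.7 -314.3]
mug side 0.33 [255.7 259. ] [502.5 168.9]
ink top 0.62 [270.6  94.2] [785.5 -44.9]
ink top 0.45 [118.9 170.4] [574.1 344.2]
ink side 0.59 [280.9 225.7] [464.6  22.7]
ink side 0.57 [190.6 192.3] [782.3 -42.9]
tape top 0.82 [372.8 277.9] [ 317.6 -314.7]
tape top 0.42 [173.2 219.9] [449.7 197.4]
tape side 0.71 [345.3 170.4] [ 311.9 -298. ]
tape side 0.52 [251.7 256.3] [516.  162.5]
1.4 18.700000000000003
```

View pics/top0.png

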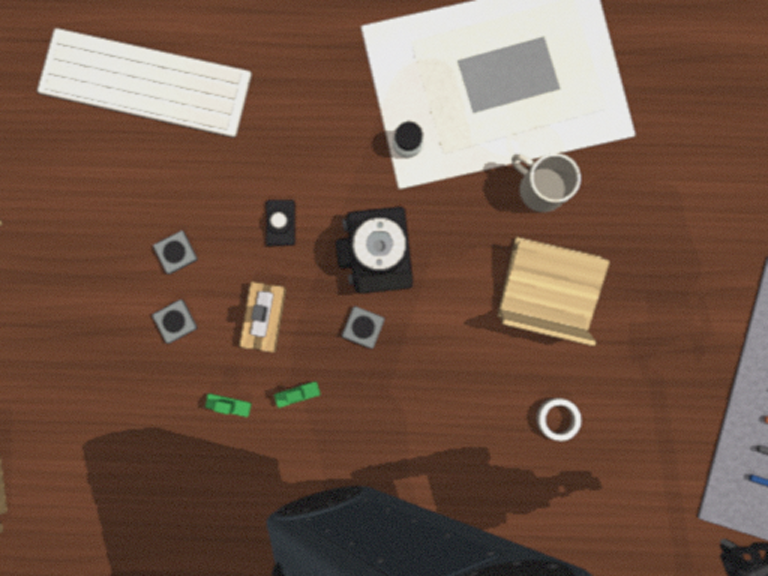

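View pics/side0.png

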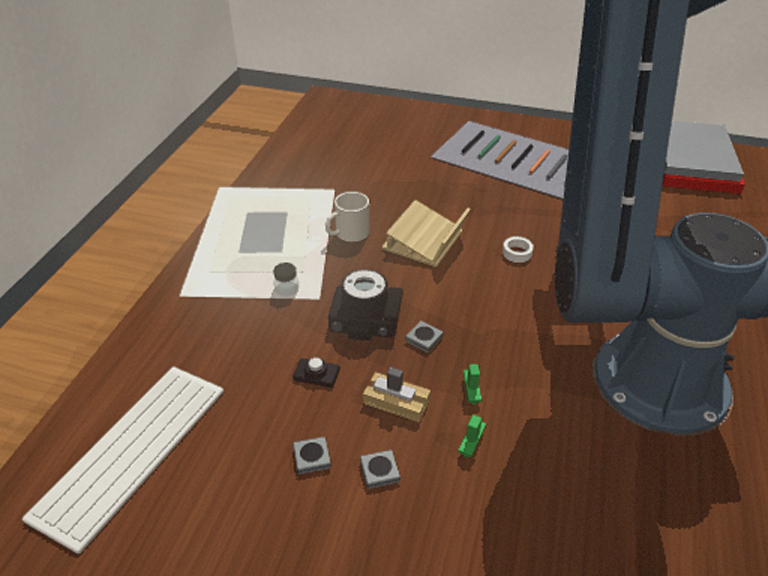

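The top view shows the camera at (250,163), the cradle with the steel spanner at (175,210), and the remote at (186,147). Three cases sit at (117,168), (117,214) and (242,218), and the tray is at (370,192). The look-alikes are green spanners at (152,270) and (198,262). I choose the steel spanner with the dark grip at (175,210) and will check it in a close crop.

```bash
cat >> h.py <<'E'
def blob(f,lo,hi,box,sat=None):
    """largest blob with grey value in [lo,hi] (and max saturation) in box -> contour in image px"""
    im=f["color"]; s=4
    c=cv2.resize(im[box[1]:box[3],box[0]:box[2]],None,fx=s,fy=s,interpolation=cv2.INTER_CUBIC)
    g=cv2.cvtColor(c,cv2.COLOR_RGB2GRAY); m=(g>=lo)&(g<=hi)
    if sat is not None: m&=(c.max(2).astype(int)-c.min(2)<=sat)
    cs,_=cv2.findContours(m.astype(np.uint8),cv2.RETR_EXTERNAL,cv2.CHAIN_APPROX_NONE)
    k=max(cs,key=cv2.contourArea)[:,0].astype(float)
    return (k+.5)/s-.5+np.array(box[:2])
def plane(f,k,z): return np.array([at_z(f,p,z)[:2] for p in k])
def rect(P): return cv2.minAreaRect(P.astype(np.float32))
E
python3 - <<'E'
from h import *
f=save("crop1","top",(155,130,285,240),6); g=grab_frame("side")
im=f["color"]
for n,b in dict(a=(100,150,135,185),b=(100,196,135,232),c=(224,200,262,236)).items():
    k=blob(f,75,255,b,25); print(n,len(k),rect(plane(f,k,18)))
k=blob(f,150,255,(228,138,275,185),60); e=cv2.fitEllipse(plane(f,k,98).astype(np.float32)); print("ring",e)
k=blob(f,110,255,(155,185,195,240)); print("cradle",rect(plane(f,k,30)))
k=blob(f,150,255,(165,190,185,228),30); print("bar",rect(plane(f,k,40)))
k=blob(f,150,255,(176,136,196,158),40); print("button",cv2.fitEllipse(plane(f,k,36).astype(np.float32)))
k=blob(g,150,255,(215,172,262,205),60);print("ring side",cv2.fitEllipse(plane(g,k,98).astype(np.float32)))
k=blob(g,150,255,(200,230,222,250),40);print("button side",cv2.fitEllipse(plane(g,k,36).astype(np.float32)))
save("crop2","top",(325,150,415,235),7)
E
```

```text
a 311 ((578.6416625976562, 346.0552673339844), (59.501827239990234, 59.065731048583984), 29.02812957763672)
b 314 ((460.79327392578125, 340.88836669921875), (59.41200637817383, 60.16297912597656), 30.353334426879883)
c 322 ((459.525634765625, 20.56672477722168), (58.185977935791016, 57.18051528930664), 69.9741439819336)
ring ((591.0880126953125, -3.1073567867279053), (80.64656829833984, 81.57411193847656), 3.662949562072754)
cradle ((471.9671630859375, 189.75888061523438), (60.55438995361328, 112.4674301147461), 82.54627227783203)
bar ((476.9481506347656, 189.07659912109375), (24.909008026123047, 75.0201187133789), 81.19989776611328)
button ((635.5253295898438, 168.18609619140625), (24.444643020629883, 25.674074172973633), 168.66836547851562)
ring side ((591.558837890625, -0.2370215505361557), (80.07067108154297, 81.17495727539062), 5.8478875160217285)
button side ((635.3654174804688, 171.87318420410156), (24.102649688720703, 24.586570739746094), 22.559415817260742)
```

View pics/crop1.png

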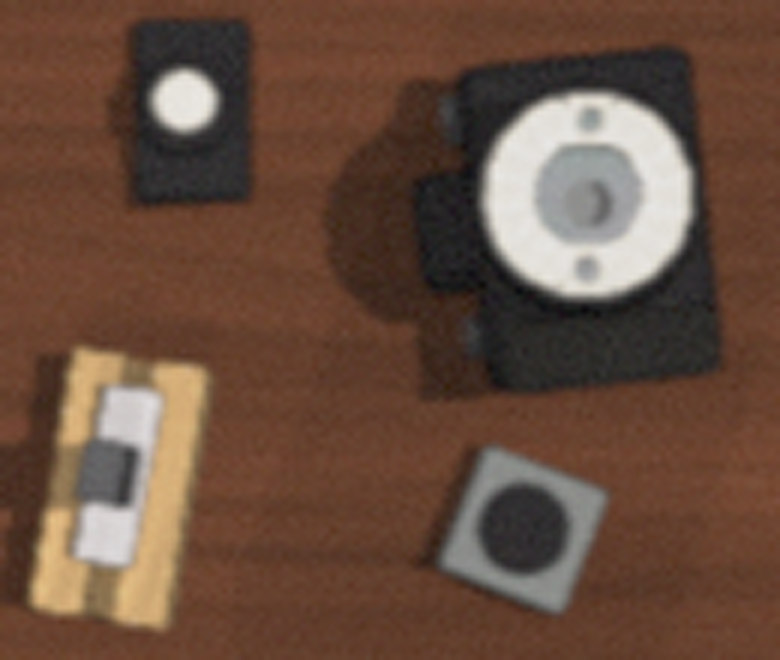

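View pics/crop2.png

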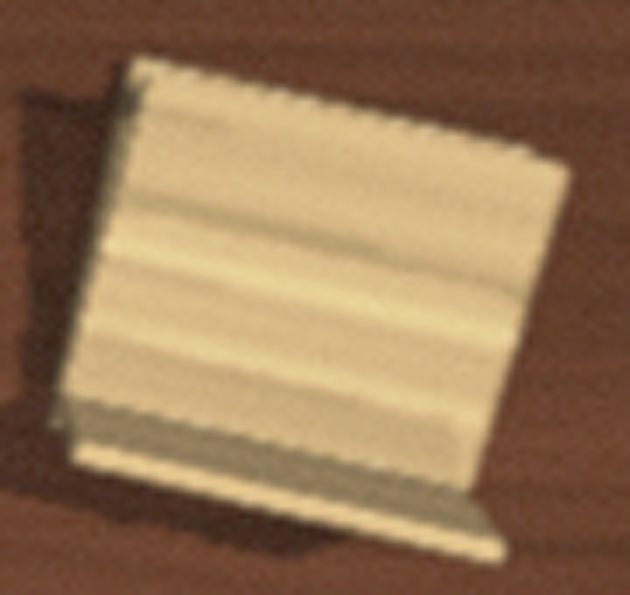

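The crop shows the steel spanner with its dark grip in the pale cradle, so the choice is confirmed. The ring holes lie nearly along world x at about (253,149) and (252.6,174). I will centre the spanner by squeezing it on both axes, then use its robot-known position to calibrate the cameras.

```bash
cat >> h.py <<'E'
def qd(yaw):  # tool down, tool x along yaw
    return [0.0,float(np.cos(yaw/2)),float(np.sin(yaw/2)),0.0]
E
python3 - <<'E'
from h import *
np.set_printoptions(precision=2,suppress=True)
print(get_ee_rot())
f=grab_frame("top")
h=[at_z(f,p,98)[:2] for p in ((253.0,149.3),(252.6,173.9))]; d=h[0]-h[1]; print("holes",h,np.hypot(*d),np.arctan2(d[1],d[0]))
psi=-0.147; x,y=477,190.8; z0=30+14
for base in (0,np.pi):
  for p in (psi,0,-.6,-1.3): print(base,p,solve_ik([591,-2,112],qd(base+p)))
  print(solve_ik([x,y,z0],qd(base+psi)),solve_ik([x,y,z0],qd(base+psi+np.pi/2)))
reach([x,y,z0+80],qd(psi+np.pi/2)); line_to([x,y,z0],feed=120)
print(get_ft_force()); gripper_to(0.0,20); print(get_grip_width(),get_grasp_force(),get_ft_force())
gripper_to(0.7); line_to([x,y,z0+60]); reach([x,y,z0+60],qd(psi)); line_to([x,y,z0],feed=120)
gripper_to(0.0,20); print(get_grip_width(),get_grasp_force(),get_ft_force(),get_tool_pos())
gripper_to(0.7); line_to([x,y,z0+60]); reach([330,-230,300],qd(psi))
f=save("t1","top"); g=grab_frame("side")
k=blob(f,150,255,(165,190,185,228),30); print("bar top",rect(plane(f,k,40)))
k=blob(g,150,255,(240,245,285,275),30); print("bar side",rect(plane(g,k,40)))
print(get_clock())
E
```

```text
[-0.    0.98  0.18 -0.  ]
holes [array([621.57,  -3.49]), array([562.53,  -4.15])] 59.04477779263438 0.01126341483792452
0 -0.147 [-0.08  0.57  1.64 -0.    0.93  1.64]
0 0 [-0.08  0.57  1.64 -0.    0.93  1.49]
0 -0.6 [-0.08  0.57  1.64 -0.    0.93  2.09]
0 -1.3 [-0.08  0.57  1.64 -0.    0.93  2.79]
[ 0.29  0.57  1.88 -0.    0.7   2.01] [ 0.29  0.57  1.88 -0.    0.7   0.44]
3.141592653589793 -0.147 [-0.08  0.57  1.64 -0.    0.93 -1.51]
3.141592653589793 0 [-0.08  0.57  1.64 -0.    0.93 -1.65]
3.141592653589793 -0.6 [-0.08  0.57  1.64 -0.    0.93 -1.05]
3.141592653589793 -1.3 [-0.08  0.57  1.64 -0.    0.93 -0.35]
[ 0.29  0.57  1.88 -0.    0.7  -1.13] [ 0.29  0.57  1.88 -0.    0.7  -2.7 ]
[ 0.1   0.15 -0.12]
0.30238642741688854 23.52555513381958 [-0.76  0.3   5.67]
0.21031779864971784 22.320894598960876 [-0.99 -0.3   6.2 ] [477.3  190.88  44.57]
bar top ((477.3441162109375, 189.81446838378906), (24.445167541503906, 74.37812042236328), 81.56324005126953)
bar side ((453.4226379394531, 196.59983825683594), (23.420501708984375, 25.367305755615234), 80.78638458251953)
12.0583
```

```bash
cat > ins.py <<'E'
from h import *
np.set_printoptions(precision=2,suppress=True)
PB=-0.147+np.pi; x,y,z0=477,190.9,44.5
reach([x,y,z0+60],qd(PB)); line_to([x,y,z0],feed=120); gripper_to(0.0,70)
print(get_grip_width(),get_tool_pos(),get_ft_force())
line_to([x,y,z0+110],feed=150); cx,cy=591.2,-2.1; yh=0.011+np.pi
reach([cx,cy,140],qd(yh)); wait(.3); f0=np.array(get_ft_force())
ok=False
for dx,dy in [(0,0),(0,-1.5),(0,1.5),(1.5,0),(-1.5,0),(1.5,-1.5),(-1.5,1.5),(1.5,1.5),(-1.5,-1.5)]:
    line_to([cx+dx,cy+dy,127],feed=100)
    hit=line_to([cx+dx,cy+dy,113.3],feed=25,guard=6)
    t=get_tool_pos(); print(dx,dy,hit,t,np.array(get_ft_force())-f0,get_moment(),get_clock())
    if t[2]<115.5: ok=True; break
if not ok: line_to([cx,cy,135])
save("ins","side",(195,140,285,225),7); print(get_clock())
E
python3 ins.py
```

```text
0.19625644931536912 [477.38 190.99  45.16] [-0.71 -1.13  6.71]
0 0 True [590.98  -2.12 113.13] [-1.27  1.31  8.05] [0.02 0.18 0.  ] 17.9417
17.9917
```

View pics/ins.png

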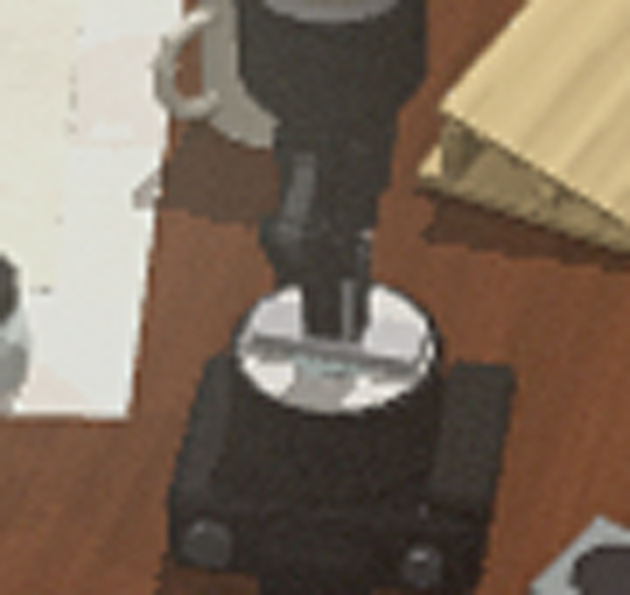

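The bar lies flush on the ring, so both pins are fully in. Next I turn clockwise and watch the moment.

```bash
cat > turn.py <<'E'
from h import *
np.set_printoptions(precision=2,suppress=True)
cx,cy=591.1,-2.1; yh=0.011+np.pi
line_to([cx,cy,114.2],feed=20); m0=get_moment()[2]; a=0; n=0
while a<1.35:
    a+=0.03; line_to([cx,cy,114.2],qd(yh-a),feed=30)
    m=get_moment()[2]-m0; F=np.array(get_ft_force())
    if n%5==0 or abs(m)>.35: print(round(a,2),round(m,3),F,round(get_clock(),1))
    n+=1
    if abs(m)>0.9: break
print(a,m,get_clock(),get_tool_pos(),get_ee_rot())
E
python3 turn.py
```

```text
0.03 0.015 [ 0.49 -0.3  -1.99] 18.5
0.18 0.1 [-0.82 -4.1  -2.47] 19.7
0.33 0.089 [ 0.62 -2.65 -2.96] 21.0
0.48 0.022 [ 0.29 -4.34 -3.42] 22.2
0.63 0.006 [ 0.56 -1.83 -2.68] 23.5
0.78 -0.006 [ 0.08 -0.9  -1.05] 24.7
0.93 0.083 [ 1.11  0.11 -1.14] 26.0
1.08 0.041 [ 2.45  1.59 -1.28] 27.2
1.17 0.954 [ 4.62  1.71 -1.21] 28.0
1.1700000000000008 0.9537034970591638 27.9917 [591.27  -2.07 114.26] [ 0.    0.55  0.84 -0.  ]
```

Run:
```python
from h import *
np.set_printoptions(precision=2,suppress=True)
cx,cy=591.1,-2.1; yh=0.011+np.pi; a=1.17; q0=get_moment()[2]
a+=.015; line_to([cx,cy,114.2],qd(yh-a),feed=30); print(get_moment())
for _ in range(4):
    a-=0.02; line_to([cx,cy,114.2],qd(yh-a),feed=30); print(a,get_moment()[2])
    if get_moment()[2]<0.06: break
line_to([cx,cy,160],feed=80)
PB=-0.147+np.pi; x,y,z0=477.2,190.9,44.6
reach([x,y,z0+100],qd(PB)); line_to([x,y,z0+25],feed=150); 
f=save("back","top",(155,130,285,240),6); save("backs","side",(225,190,315,285),6)
hit=line_to([x,y,z0],feed=40,guard=8); print(hit,get_tool_pos(),get_ft_force(),get_clock())
```

```text
[ 0.33 -0.9   1.58]
1.1649999999999998 0.9438144261104686
1.1449999999999998 0.20354018871248677
1.1249999999999998 0.052941745628346956
True [476.77 190.8   45.15] [-1.96 -0.03  7.36] 31.9667
```

View pics/backs.png

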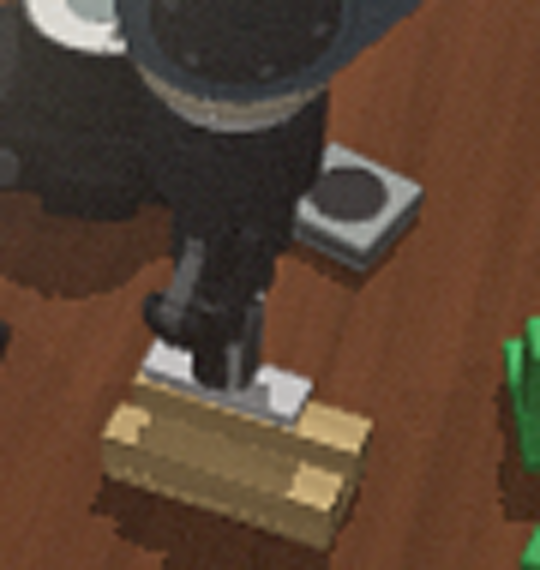

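```bash
cat > tray.py <<'E'
from h import *
from scipy.optimize import least_squares
T=0.314
def frame(p):
    c,s=np.cos(p[2]),np.sin(p[2]); u=np.array([c,s,0]); k=np.array([0,0,1.])
    return np.array([p[0],p[1],16.]),np.stack([np.cos(T)*u+np.sin(T)*k,[-s,c,0],np.cos(T)*k-np.sin(T)*u],1)
def fit(f,L,P,off=(0,0),p0=(470,-285,-.25)):
    L=np.array(L,float);P=np.array(P,float)
    r=lambda p:(proj(f,frame(p)[0]-np.array([*off,0])+L@frame(p)[1].T)-P).ravel()
    s=least_squares(r,p0); return s.x,s.fun.reshape(-1,2)
E
python3 - <<'E'
from tray import *
np.set_printoptions(precision=2,suppress=True)
gripper_to(0.55); line_to([477.2,190.9,150]); reach([330,150,330],qd(np.pi/2))
print(get_clock())
f=grab_frame("top"); g=save("tside","side",(245,125,325,185),8)
k=blob(f,150,255,(165,190,185,228),30); print("bar top",rect(plane(f,k,40)))
cr=lambda q:(np.array(q)+.5)/7-.5+[325,150]
L=[(122,75,0),(122,-75,0),(-8,75,64),(-8,-75,64),(0,-75,0)]
p,r=fit(f,L,[cr(q) for q in [(130,58),(570,172),(72,462),(505,562),(475,490)]]); print(p,r)
im=cv2.imread("pics/tside.png"); 
for q in proj(g,frame(p)[0]+np.array(L+[(0,75,0),(122,0,0)])@frame(p)[1].T): cv2.circle(im,tuple(int(v) for v in (q-[245,125]+.5)*8-.5),4,(0,0,255),1)
cv2.imwrite("pics/tside.png",im)
c=cv2.resize(f["color"][125:235,155:285,::-1],None,fx=5,fy=5); cv2.imwrite("pics/chk.png",c)
E
```

```text
34.5
bar top ((476.85186767578125, 189.9202423095703), (24.742746353149414, 73.89332580566406), 81.182861328125)
[ 481.45 -282.75   -0.2 ] [[ 2.26  1.54]
 [-0.66 -1.39]
 [-0.15  0.28]
 [-0.42 -0.02]
 [-1.03 -0.39]]
```

View pics/tside.png

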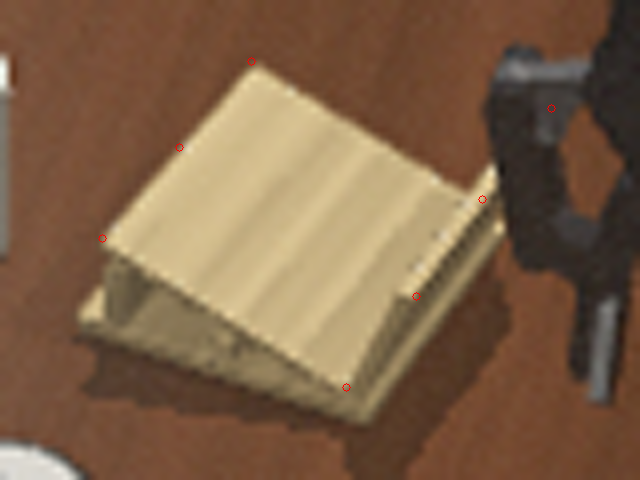

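View pics/chk.png

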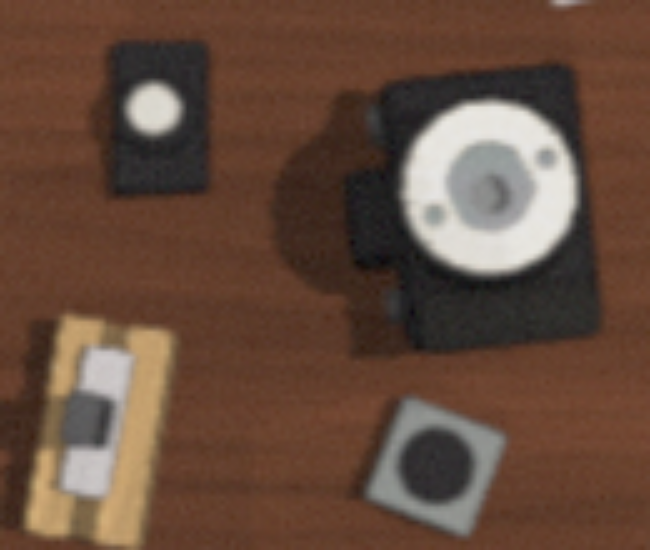

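Seen from above, the ring holes have turned about 1.09 rad clockwise and the spanner is back in the cradle. The tray overlay is off by about 1 px, so I will refine the fit with both cameras and fetch the first case.

```bash
cat > case.py <<'E'
from tray import *
import json,sys
from scipy.spatial.transform import Rotation as Ro
def find(f,near,search=60):
    c=proj(f,[*near,18.])[0]; s=int(search*466/1190)+14
    b=[int(max(0,c[0]-s)),int(max(0,c[1]-s)),int(min(511,c[0]+s)),int(min(383,c[1]+s))]
    (x,y),wh,a=rect(plane(f,blob(f,75,255,b,25),18)); return x,y+1,wh,np.radians(a)
def deliver(near,n,p,dry=False):
    o,R=frame(p); f=grab_frame("top"); x,y,wh,a=find(f,near); print("case",x,y,wh,a)
    assert max(abs(np.array(wh)-58))<6
    Rt=np.stack([R[:,0],-R[:,1],-R[:,2]],1); q=Ro.from_matrix(Rt).as_quat(); qt=[q[3],q[0],q[1],q[2]]
    tip=3.0; P=lambda X,Z:(o+R@np.array([X,0,Z+tip+18*n])).tolist()
    print("ik",solve_ik(P(32,2),qt),solve_ik(P(32,60),qt))
    # pick yaw (tool x) equal to case side direction nearest the tray yaw
    yaw=a+np.pi/2*np.round((p[2]-a)/(np.pi/2)); print("yaw",yaw,solve_ik([x,y,tip],qd(yaw)))
    if dry: return
    gripper_to(1.0); reach([x,y,120],qd(yaw)); line_to([x,y,tip],feed=150,guard=8)
    gripper_to(0.0,40); print("grip",get_grip_width(),get_grasp_force(),get_tool_pos())
    line_to([x,y,150],feed=200)
    reach(P(36,90),qt); line_to(P(36,8),feed=150)
    h=line_to(P(36,-4),feed=25,guard=5); t=np.array(get_tool_pos()); zl=(R.T@(t-o))[2]-tip-18*n; print("down",h,zl,get_ft_force())
    line_to((t+R@[0,0,.6]).tolist(),feed=20)
    h2=line_to((t+R@[-16,0,.6]).tolist(),feed=25,guard=6); t=np.array(get_tool_pos()); print("back",h2,R.T@(t-o),get_ft_force())
    line_to((t+R@[0.3,0,-.8]).tolist(),feed=20)
    gripper_to(0.85); line_to((t+R@[0,0,90]).tolist(),feed=150); print(get_clock())
E
python3 - <<'E'
from case import *
np.set_printoptions(precision=2,suppress=True)
f=grab_frame("top"); g=grab_frame("side")
Lt=[(122,-75,0),(-8,75,64),(-8,-75,64),(0,-75,0)]
Pt=[(np.array(q)+.5)/7-.5+[325,150] for q in [(570,172),(72,462),(505,562),(475,490)]]
Ls=[(0,75,0),(122,75,0),(122,-75,0),(-8,75,64)]
Ps=[(np.array(q)+.5)/8-.5+[245,125] for q in [(347,388),(106,238),(260,62),(414,302)]]
pr=lambda ff,L,p,off:proj(ff,frame(p)[0]-off+np.array(L,float)@frame(p)[1].T)
res=lambda p:np.concatenate([(pr(f,Lt,p,np.array([0,1,0]))-Pt).ravel(),(pr(g,Ls,p,np.array([0,-1.5,0]))-Ps).ravel()])
s=least_squares(res,[480,-283,-.2],loss="soft_l1"); p=s.x; print(p,s.fun.reshape(-1,2))
json.dump(p.tolist(),open("p.json","w"))
deliver((459.5,21),0,p,dry=True)
E
```

```text
[ 480.66 -283.     -0.21] [[ 0.35 -0.57]
 [ 0.32  0.21]
 [-0.12  0.68]
 [-0.6   0.29]
 [-0.11  0.13]
 [-0.4   0.06]
 [-0.48 -0.  ]
 [ 0.11 -0.46]]
case 459.5658874511719 21.639652252197266 (58.00647735595703, 57.884727478027344) 1.2205550902489242
ik [-0.66  0.61  1.9   0.37  0.38  0.79] [-0.67  0.48  1.93  0.31  0.47  0.85]
yaw -0.3502412365459724 [-0.05  0.58  2.02 -0.    0.54  1.87]
```

Run:
```python
from case import *
np.set_printoptions(precision=2,suppress=True)
p=json.load(open("p.json")); deliver((459.5,21),0,p)
save("c0s","side",(245,125,325,185),8); save("c0t","top",(325,150,415,235),6)
```

```text
case 459.607666015625 21.60895538330078 (58.24197769165039, 57.86125564575195) 1.2176716857366954
ik [-0.66  0.61  1.9   0.37  0.38  0.79] [-0.67  0.48  1.93  0.31  0.47  0.85]
yaw -0.3531246410582012 [-0.05  0.58  2.02 -0.    0.54  1.87]
grip 0.6480898356590644 40.91943919658661 [460.05  21.62   3.84]
down True 0.30064911459228094 [0.13 0.19 0.9 ]
back True [28.42 -0.32  3.94] [ 1.43 -0.88  0.59]
43.15
```

View pics/c0s.png

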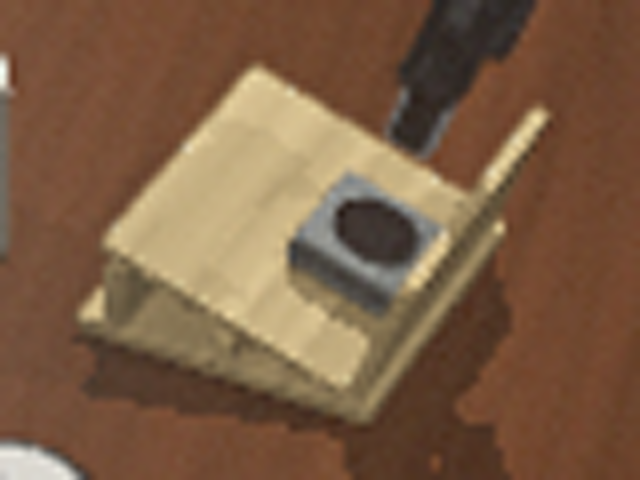

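The first case lies flat against the backstop (crop at about (365,240)). Now the other two.

```bash
sed -i 's/search=60/search=35/' case.py
cat > two.py <<'E'
from case import *
np.set_printoptions(precision=2,suppress=True)
p=json.load(open("p.json")); f=grab_frame("top")
for r in mark_of("case_a","top"): print(r["score"],at_z(f,r["pixel"],0)[:2])
n,x,y=map(float,sys.argv[1:4]); deliver((x,y),int(n),p)
f=save(f"c{int(n)}full","top",s=1.5); save(f"c{int(n)}s","side",(245,125,325,185),8)
for r in mark_of("case_a","top"): print(r["score"],at_z(f,r["pixel"],0)[:2])
E
python3 two.py 1 460 342
```

```text
0.84 [ 502.78 -296.62]
0.64 [574.46 350.5 ]
0.6 [456.87 345.01]
case 460.6409606933594 341.94207763671875 (59.20341491699219, 60.409576416015625) 0.5297656247079999
ik [-0.66  0.57  1.91  0.35  0.4   0.81] [-0.68  0.44  1.93  0.29  0.5   0.86]
yaw 0.5297656247079999 [ 0.56  0.71  1.72 -0.    0.71  1.6 ]
grip 0.6422708450518564 42.204827070236206 [461.06 342.21   3.99]
down True 0.3806466305920324 [0.5  0.54 0.7 ]
back True [28.49 -0.32 22.  ] [2.4  0.37 1.26]
53.45
0.63 [584.12 341.84]
0.58 [ 497.43 -297.94]
0.54 [ 498.95 -297.42]
```

```bash
python3 two.py 2 579 346
```

```text
0.95 [583.22 346.5 ]
0.83 [ 499.38 -294.35]
0.48 [ 497.85 -304.05]
case 578.7142333984375 346.88861083984375 (59.490455627441406, 59.35533142089844) 0.5105458574370071
ik [-0.67  0.53  1.92  0.33  0.43  0.83] [-0.68  0.41  1.93  0.28  0.54  0.87]
yaw 0.5105458574370071 [ 0.47  0.85  1.43 -0.    0.87  1.53]
grip 0.6433822903158377 42.75787353515625 [579.23 347.17   4.13]
down True 0.4743779381020232 [0.33 0.33 2.  ]
back True [27.93 -0.41 40.16] [ 1.64 -0.23  0.45]
63.9
0.94 [ 499.6  -302.26]
0.69 [619.82 -31.85]
0.46 [ 502.17 -293.31]
0.45 [ 503.46 -293.55]
```

View pics/c2s.png

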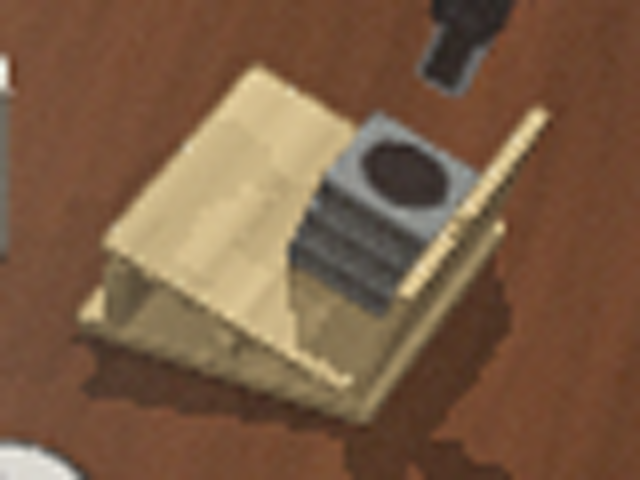

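View pics/c2full.png

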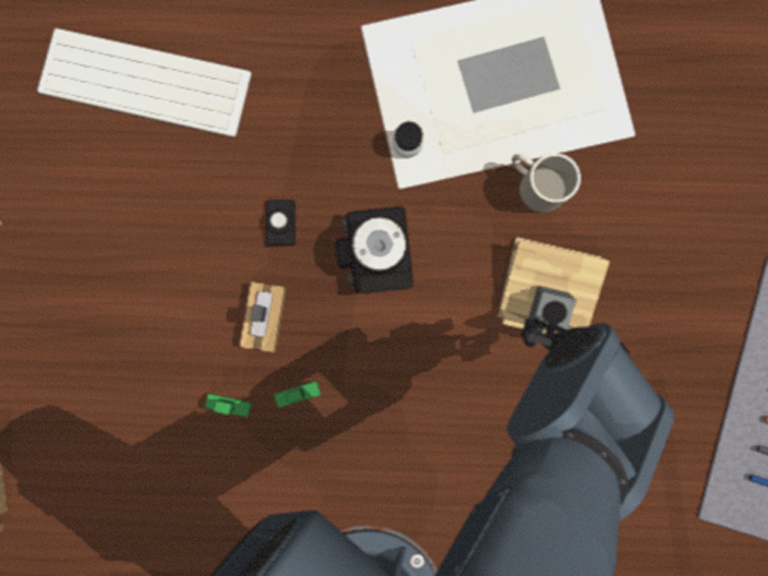

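All three cases are stacked. The top view shows no fourth case, either here or in the region the arm hid earlier. Now the release button.

Run:
```python
from h import *
np.set_printoptions(precision=2,suppress=True)
x,y=635.4,169.7
line_to([*get_tool_pos()[:2],260]); gripper_to(0.0); reach([x,y,120],qd(np.pi/2)); wait(.3)
f=save("fin","top",s=1.5); im=f["color"]
for c in ("top","side"):
    grab_frame(c); print(c,[(round(r["score"],2),r["pixel"]) for r in recognise("case_a",c)])
line_to([x,y,50],feed=120); wait(.2)
h=line_to([x,y,27.5],feed=15,guard=11); print(h,get_tool_pos(),get_ft_force()); wait(.4); print(get_tool_pos(),get_ft_force())
line_to([x,y,120],feed=60); wait(.3); print(get_ft_force(),get_clock())
```

```text
top [(0.87, [369.1, 207.2]), (0.5, [359.6, 195.3])]
side [(0.67, [295.3, 148.4]), (0.6, [289.7, 158.0]), (0.44, [285.3, 158.4])]
True [635.38 169.71  30.1 ] [-1.39 -0.19  6.3 ]
[635.39 169.7   30.07] [-1.86 -1.39  6.45]
[-0.24 -0.13  0.44] 72.5167
```

View pics/fin.png

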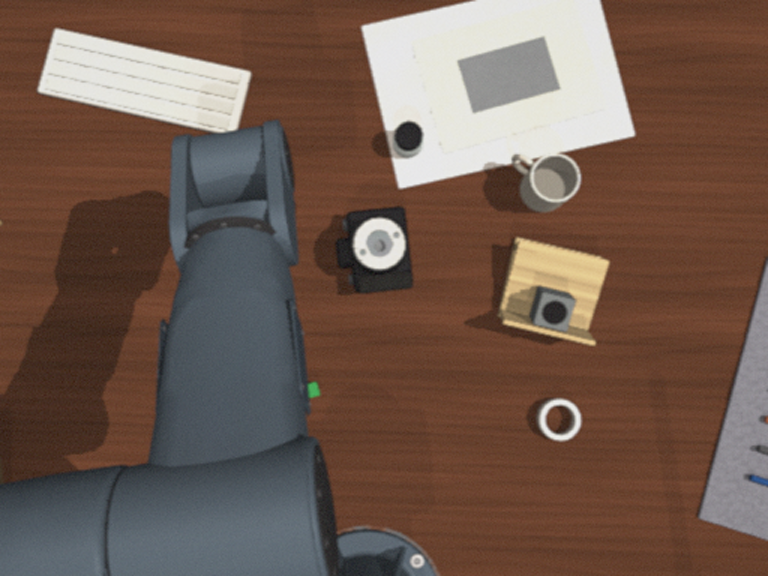

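The press peaked above 11 N at z = 30.1, a full 6 mm down against the stop, and the button was released again. The stack is still in place, so I hand in.

```bash
python3 -c "
from cell import *
print(sign_off())"
```

```text
the job is handed in; nothing more can be done
None
```

The job is handed in, at about 73 s on the robot's clock: the ring is turned clockwise to its stop, the spanner is back in its cradle, the three cases are stacked against the backstop, and the release button was pressed fully down and let up; the mug, ink bottle and tape roll were not touched.

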